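# Zero the digital level and hold it up level

### The arm

A 7-joint arm with a two-finger parallel gripper is mounted at the origin on the work surface. World frame = base frame: x ahead of the robot, y to its left, z up, the work surface at z = 0. Lengths are in m, angles in rad, forces in N, time in s.
With the tool pointing down it reaches from about 0.4 to 0.85 m from the base axis. Payload 10.4 kg.
Tool frame: the origin (TCP) lies midway between the tips of the shut fingers; the grasp point (between the pads) lies 19 mm behind it; z points along the fingers, y is the line along which they close (so a half turn about z gives the same grasp; the last joint's range is limited). The gripper opens to 85 mm and grips with 20 to 120 N. Pads are 22 mm wide; open, the fingers measure 114 mm over their backs; the gripper's body (76 mm by 85 mm) begins 54 mm behind the grasp point. The pads swing forward as they close: fully open they stand 13 mm farther back than shut.
Start: joints at [1.299, 0.332, -0.065, 1.46, 0.022, 1.35, -0.088], TCP at [0.154, -0.606, 0.231] pointing down, gripper open.
Joint ranges: [-2.6, 2.6], [-0.5, 2.12], [-1.47, 1.34], [0.16, 2.42], [-1.27, 4.41], [0.06, 2.06], [-2.6, 2.6]. Speed limits (rad/s): [2.22, 2.22, 2.79, 2.79, 3.14, 3.14, 3.14].

### API

Orientations are given as a unit quaternion [w, x, y, z].
In Python, from station import manip, imaging, order, nets gives the robot as it stands.
- The arm moves only by the tool apply_moves, never from a script. Its argument "increments" is a list of rows, each an object of numbers: "x", "y", "z": the shift along the tool's x, y, z in cm; "spin": the turn about the tool's z in rad; "hand": the gripper command: -1 is shut, 1 is fully open, values between are in proportion. In form: [{"x": .., "y": .., "z": .., "spin": .., "hand": ..}, ...]. A call has 1 to 10 rows; each row is the pose to reach, as a shift and turn from the pose commanded when the call began, along the tool's axes at that moment; what a row does not reach only later rows make up. A row lasts 1/10 s, in which the tool goes at most 50 mm and 8.59 degrees, less where a joint would pass 70% of its speed; a pose out of reach is approached as far as the arm can. A call with a gripper value outside its range is refused whole. The fingers move at their own pace and stop on an object; the grip force is fixed at half the most. Time passes only in rows, so rows that repeat a pose let the fingers close. It gives the time, the measured TCP pose, the force, the opening and the grip force at its end, in the units of the state.
- manip.get_state(): the state, without advancing time (a new reading comes with each control period).
- imaging.read_camera(name): name is "scene" or "top" or "wrist"; returns a dict with "image" (400x640x3 uint8, blue, green, red), "fov_y" (degrees; the focal length in pixels is half the picture's height over the tangent of half this angle, whatever the lens; pixels are square), "cx", "cy" (the principal point, pixels), "R" (3x3) and "t" (3): a world point X has camera coordinates R X + t. Camera axes: x right, y down, z forward; pixel columns grow to the right and rows downward; lengths in m; the calibration is good to about 2 mm. A picture is of the moment at which its call begins. There is no depth.
- order.finish_job(): hands the job in; it is judged then, once.
Trained networks look in a picture, given as the dict that the camera call returned (one of the last four; its "shot" number tells which), for a name from the list of things; names that differ only in an ending like _2 or _b are one class to them, and where a whole thing is asked for, a point or a joint stands for the part that bears it (a point fixed in the world has none). Each returns a list of dicts, best first, with "confidence" (0 to 1); they miss things now and then, are a little off and sometimes report something else, mostly with a low value. They report only what shows in the picture. A call takes as long as a camera call. They do not tell look-alikes from the thing itself.
- nets.recognise(thing, picture): "box" ([left, top, right, bottom] in pixels, round what is visible of it).
- nets.silhouettes(thing, picture): "mask" (400x640 bool, what is visible of it) and "box" ([left, top, right, bottom] in pixels, round what is visible of it).
The state is a dict: "t": time; "joint_positions": joint angles; "dq": joint speeds; "tau": joint torques, N m; "ee_pos": TCP position; "ee_rot": TCP orientation; "contact_force": force on the tool from outside, world axes, zero at the start; "ft_torque": the same for the moment, N m; "grip_width": finger opening in m; "gripper_force": force on a finger pad.
Only numpy, scipy, OpenCV 4.12 (cv2) and the standard library are available. Lean on these libraries where they do the work, as an engineer would, in place of code of your own. Each camera call takes 0.05 s, during which the arm holds its last target. There are 200 camera calls.

### The job

Take the stylus out of its stand and use its tip to press the recessed zero button of the red digital level fully down while the level rests on its steel block, then put the stylus back in its stand as it was. Next grip the level by the black band at its middle, lift it straight up to at least 10 cm above the block, keeping it level all the way, and finish while still holding it there, steady and level. Leave the tub, the yellow bin and the screwdriver where they are.

Things in the scene. Friction and masses are not known exactly. Their poses are not given: they have to be found in the camera images.
- level_grip (a point): Red digital level, a box-section bar 240 mm long (its y axis), 30 mm wide (x) and 50 mm high (z), about 0.45 kg, balanced at its middle; it lies loose, flat on the steel block. This point is its centre, half-way up, in the middle of the 50 mm long black rubber grip band: 25 mm above its underside and 25 mm below its top face. Grip it across its 30 mm width. The black, hole-bearing end is towards +y, the display towards -y.
- zero_mouth (a point): Centre of the mouth of the round hole over the level's zero button, 14 mm across, in the level's top face, 70 mm from the middle along the level's +y axis. The white button, 11 mm across, lies in the hole with its top 4 mm below the mouth.
- zero (a joint): Travel of the zero button: 0 up, 0.004 m fully down; it springs back, starting to move at about 1 N and fully down at about 5 N.
- block: Fixed dark steel reference block under the level, 220 mm long (y), 70 mm wide (x), 40 mm high; origin at the centre of its underside, on the bench.
- stylus_grip (a point): Stylus: round blue handle 14 mm across and 75 mm long above a black collar 30 mm across and 5 mm thick, below the collar a brass shank 10 mm across tapering to a flat brass tip 5 mm across (thin for the last 14 mm); 0.05 kg. This point is on its axis in the handle, 45 mm above the collar's underside, 35 mm below the handle's top and 83 mm above the tip. Its z axis points from tip to handle. It starts upright in the stand, the collar's underside resting on the stand's top.
- stand_hole0 (a point): Centre of the mouth of the hole, 17 mm across and through, in the fixed grey stylus stand (70 x 70 x 45 mm high): 45 mm above the bench. It may stand at the left or the right.
- tub: Bystander: white screw-top tub with orange cap, 72 mm across, 75 mm high; origin at the centre of its underside. It stands on the side opposite the stand.
- bin: Bystander: open yellow parts bin, 100 x 100 x 50 mm high; origin at the centre of its underside.
- driver: Bystander: screwdriver with orange handle lying beyond the level, about 200 mm long; origin on its underside.
Things that resemble listed ones, but are neither listed nor needed, are in the scene too. Of the things like the part that bears stylus_grip, leave any that is turquoise; of the rest the smaller one is meant.

How it is judged:
On the way, in this order (a step that is already met when the one before it is completed fails the run):
1. the zero button is pressed down (over 3 mm) by the stylus while the level lies flat on its block (value of joint zero above 0.003 m and contact force between stylus and level above 0.5 N and z of level_grip in the frame of block below 0.069 m and angle between level_grip's own z axis and vertical below 0.04 rad), for 0.1 s.
2. the stylus is back in its stand, collar down on it, and let go, the level still on its block (horizontal distance between stylus_grip and stand_hole0 below 0.01 m and z of stylus_grip in the frame of stand_hole0 between 0.038 and 0.05 m and angle between stylus_grip's own z axis and vertical below 0.12 rad and contact force between the fingers and stylus below 0.05 N and z of level_grip in the frame of block below 0.069 m), for 0.2 s.
At the end, for the whole second after the job is handed in: Fingers hold the level within 30 mm of its middle: underside 90 mm or more over the block's top, within 70 mm of above its centre, tilt under 0.06 rad, still (20 mm/s, 0.15 rad/s). Stylus untouched in its stand: 10 mm off-axis, 5 mm up, 0.12 rad lean at most (horizontal distance between stylus_grip and stand_hole0 below 0.01 m and z of stylus_grip in the frame of stand_hole0 between 0.038 and 0.05 m and angle between stylus_grip's own z axis and vertical below 0.12 rad and contact force between the fingers and stylus below 0.05 N and contact force between the fingers and level above 1 N and y of the grasp point in the frame of level_grip between -0.03 and 0.03 m and z of level_grip in the frame of block above 0.155 m and horizontal distance between level_grip and block below 0.07 m and angle between level_grip's own z axis and vertical below 0.06 rad and linear speed of level below 0.02 m/s and angular speed of level below 0.15 rad/s); the arm keeps its last pose, push and grip.
It fails at once if the level is tipped by more than 0.2 rad (angle between level_grip's own z axis and vertical above 0.2 rad).
It fails at once if the tub, the bin or the screwdriver is moved more than 25 mm (distance of any of tub, bin, driver from where it was at the start of the episode above 0.025 m).
It also fails if it takes over 61 s, if anything falls off the work surface, if the arm or the gripper's body presses on something with over 40 N, if the wrist force passes 120 N, or if a joint passes its speed limit or range.

## Working session

There is one attempt and no reset: what is moved stays moved. The work goes in short steps, Python scripts to look and compute and a tool call to move; the robot and the scene stay as the last step left them, time stands still between calls to the robot, and variables do not carry over. Pictures are saved under pics/ and viewed, at most 10 in all, crops included, and the job is handed in when it is done.

Besides the shell and the picture viewer there is one more tool, called as a command line: name --argument value ..., lists and objects as JSON in quotes. apply_moves: Moves the arm, as the interface text tells. Its arguments: {"type":"object","properties":{"increments":{"type":"array"}},"required":["increments"]}

```bash
mkdir -p pics
cat > h.py <<'E'
import numpy as np, cv2
from station import manip, imaging, order, nets
def cam(n,save=None):
    p=imaging.read_camera(n)
    if save: cv2.imwrite('pics/'+save,p['image'])
    return p
def ray(p,uv):
    f=p['image'].shape[0]/2/np.tan(np.radians(p['fov_y'])/2)
    R=np.array(p['R']);t=np.array(p['t'])
    d=R.T@np.array([(uv[0]-p['cx'])/f,(uv[1]-p['cy'])/f,1]); return -R.T@t,d/np.linalg.norm(d)
def atz(p,uv,z):
    o,d=ray(p,uv); return o+d*(z-o[2])/d[2]
def proj(p,X):
    f=p['image'].shape[0]/2/np.tan(np.radians(p['fov_y'])/2)
    c=np.array(p['R'])@np.array(X)+np.array(p['t']); return np.array([p['cx']+f*c[0]/c[2],p['cy']+f*c[1]/c[2]])
def tri(obs):
    A=np.zeros((3,3));b=np.zeros(3)
    for p,uv in obs:
        o,d=ray(p,uv);M=np.eye(3)-np.outer(d,d);A+=M;b+=M@o
    return np.linalg.solve(A,b)
E
python3 - <<'E'
from h import *
np.set_printoptions(precision=3,suppress=True)
P={n:cam(n,n+'0.png') for n in('scene','top')}
print({k:(v['fov_y'],np.array(v['R']).round(2).tolist(),np.array(v['t']).round(2)) for k,v in P.items()})
for n,p in P.items():
  for th in('level_grip','zero_mouth','stylus_grip','stand_hole0','block','tub','bin','driver'):
    try:
      for r in nets.recognise(th,p)[:4]: print(n,th,round(r['confidence'],2),np.round(r['box'],1))
    except Exception as e: print(n,th,e)
s=manip.get_state();print(s)
a=np.hstack([P['scene']['image'],P['top']['image']])
E
```

```text
{'scene': (53.55654575165193, [[-0.43, 0.9, -0.0], [0.6, 0.28, -0.75], [-0.67, -0.32, -0.67]], array([ 0.21, -0.28,  1.4 ])), 'top': (49.556067614325116, [[-0.04, -1.0, -0.01], [-0.98, 0.04, -0.2], [0.2, -0.0, -0.98]], array([0.07, 0.57, 0.91]))}
scene level_grip 0.83 [276.9 182.7 371.3 238.8]
scene level_grip 0.48 [281.4 208.4 365.3 258.8]
scene zero_mouth 0.64 [275.5 186.8 368.8 239.8]
scene stylus_grip 0.66 [442.3 195.9 459.3 225.1]
scene block 0.67 [284.2 211.  365.3 256.8]
scene tub 0.66 [220.  146.7 246.3 182.1]
scene bin 0.98 [156.3 217.4 215.1 265.5]
scene driver 0.86 [322.  273.9 358.7 350. ]
top level_grip 0.61 [281.8 195.6 392.8 213.5]
top zero_mouth 0.8 [282.9 195.9 387.2 214.6]
top stylus_grip 0.95 [164.1 302.7 191.  317.1]
top stylus_grip 0.73 [192.6 260.4 217.4 274.3]
top stylus_grip 0.57 [156.9 267.2 177.3 279.1]
top stand_hole0 0.79 [193.5 250.  229.3 281.1]
top block 0.82 [283.4 184.1 383.3 223.9]
top block 0.37 [283.8 195.2 395.4 214.3]
top tub 0.68 [470.8 228.1 512.2 261. ]
top bin 0.69 [415.5  92.6 476.6 145.7]
top driver 0.84 [264.1  94.2 277.2 173.9]
{'t': 0.9, 'joint_positions': array([ 1.299,  0.332, -0.065,  1.46 ,  0.022,  1.35 , -0.088]), 'dq': array([ 0.   ,  0.   , -0.002, -0.001,  0.001,  0.   , -0.001]), 'tau': array([  0.001, -62.523,   0.05 , -39.183,   0.016,   0.002,   0.   ]), 'ee_pos': array([ 0.154, -0.606,  0.231]), 'ee_rot': array([0.   , 0.992, 0.124, 0.   ]), 'contact_force': array([-0.855, -0.108, -0.689]), 'ft_torque': array([-0.028,  0.008,  0.004]), 'gripper_force': 0.0, 'grip_width': 0.08505714692136802}
```

View pics/scene0.png

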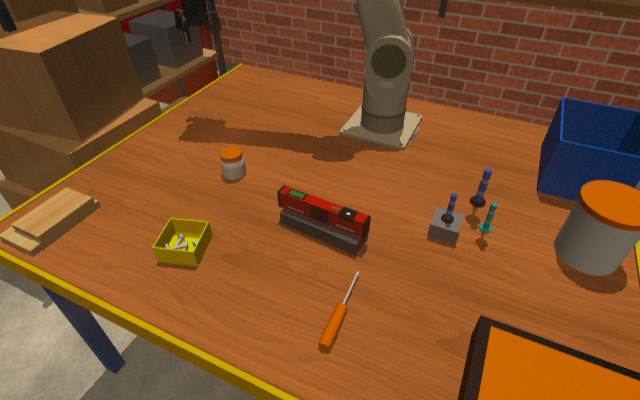

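View pics/top0.png

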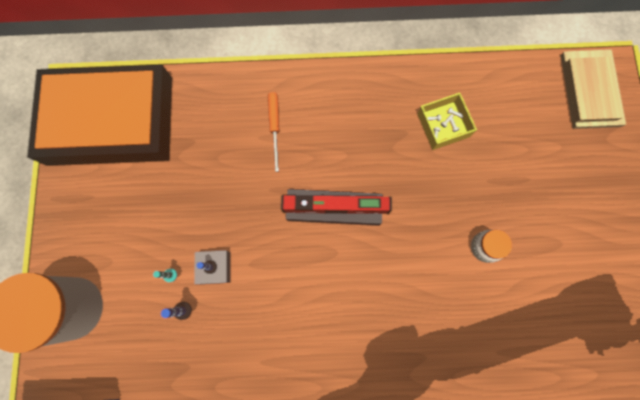

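The scene view shows the small blue stylus in the grey stand (450,205), with the turquoise one (488,218) and a larger blue look-alike (484,188) beside it. The level is at (322,212), its hole at the (348,213) end. In the top view the stand is at (211,266) and the level's hole at (304,203).

Run:
```python
from h import *
np.set_printoptions(precision=4,suppress=True)
S=cam('scene');T=cam('top')
def mk(th,p,i=0):
    r=nets.silhouettes(th,p); return r
for th in('stand_hole0','stylus_grip','level_grip','block'):
  for n,p in(('scene',S),('top',T)):
    for r in mk(th,p)[:4]:
      ys,xs=np.nonzero(r['mask']); print(n,th,round(r['confidence'],2),np.round(r['box'],1),xs.mean().round(1),ys.mean().round(1),len(xs))
      if n=='top':print('   atz .045/.09/.04',atz(p,(xs.mean(),ys.mean()),.045),atz(p,(xs.mean(),ys.mean()),.09)[:2], cv2.minAreaRect(np.c_[xs,ys].astype(np.float32)))
print('hole tri',tri([(S,(348,213)),(T,(304.5,203))]))
print('styl top tri',tri([(S,(453.5,195)),(T,(200,265.5))]))
I=T['image'];cv2.imwrite('pics/c1.png',np.hstack([cv2.resize(I[170:240,270:410],None,fx=2.8,fy=4,interpolation=2),cv2.resize(I[240:310,150:240],None,fx=4,fy=4,interpolation=2)]))
```

```text
scene stand_hole0 0.8 [425.4 209.2 463.7 243.4] 444.6 227.1 830
top stand_hole0 0.69 [192.7 247.6 229.8 281.9] 212.6 266.7 939
   atz .045/.09/.04 [0.4266 0.3084 0.045 ] [0.424  0.2965] ((211.5, 266.5), (31.0, 37.0), 90.0)
top stand_hole0 0.49 [281.5 193.4 392.5 214.2] 335.6 204.5 1928
   atz .045/.09/.04 [0.5554 0.0306 0.045 ] [0.5467 0.0316] ((335.51593017578125, 204.8046875), (18.91322898864746, 111.12589263916016), 89.30130767822266)
scene stylus_grip 0.72 [443.3 197.5 456.8 222.5] 449.9 209.1 197
scene stylus_grip 0.72 [470.9 172.2 489.4 215.7] 480.7 191.5 397
scene stylus_grip 0.55 [478.8 203.5 497.7 238.8] 487.6 220.9 270
top stylus_grip 0.75 [159.7 302.8 189.3 319.8] 177.2 311.0 399
   atz .045/.09/.04 [0.3349 0.3838 0.045 ] [0.3365 0.3684] ((175.5, 310.5), (17.0, 31.0), 90.0)
top stylus_grip 0.64 [192.6 259.3 215.1 274.6] 207.7 266.2 183
   atz .045/.09/.04 [0.4283 0.3194 0.045 ] [0.4256 0.3069] ((207.20790100097656, 265.06744384765625), (18.44396209716797, 13.03797435760498), 32.00538635253906)
top stylus_grip 0.56 [156.1 269.1 176.5 278.6] 165.9 274.5 217
   atz .045/.09/.04 [0.4138 0.4111 0.045 ] [0.4117 0.3944] ((164.5, 275.0), (12.0, 23.0), 90.0)
scene level_grip 0.81 [279.8 184.4 373.7 240.5] 323.9 211.3 2089
top level_grip 0.81 [281.  196.  391.8 213. ] 336.6 204.6 1833
   atz .045/.09/.04 [0.5551 0.0284 0.045 ] [0.5465 0.0295] ((336.0, 204.5), (17.0, 110.0), 90.0)
scene block 0.77 [280.4 212.2 364.3 258.7] 322.2 231.9 1398
scene block 0.63 [221.5 145.3 244.4 182.7] 232.3 163.1 697
scene block 0.5 [441.1 195.9 459.5 223.6] 449.8 209.6 230
top block 0.6 [286.  187.1 382.3 223.6] 333.4 210.9 1221
   atz .045/.09/.04 [0.5409 0.0364 0.045 ] [0.533  0.0371] ((333.5947265625, 207.104736328125), (96.27972412109375, 32.20976257324219), 2.862405300140381)
hole tri [0.5532 0.1005 0.0858]
styl top tri [0.4255 0.3149 0.1212]
```

apply_moves --increments '[{"x":41,"y":-21,"z":-7,"spin":-0.78},{"x":41,"y":-21,"z":-7,"spin":-0.78},{"x":41,"y":-21,"z":-7,"spin":-0.78},{"x":41,"y":-21,"z":-7,"spin":-0.78},{"x":41,"y":-21,"z":-7,"spin":-0.78},{"x":41,"y":-21,"z":-7,"spin":-0.78},{"x":41,"y":-21,"z":-7,"spin":-0.78},{"x":41,"y":-21,"z":-7,"spin":-0.78},{"x":41,"y":-21,"z":-7,"spin":-0.78},{"x":41,"y":-21,"z":-7,"spin":-0.78}]'

```text
$.increments[0]: bad value
```

apply_moves --increments '[{"x":4.1,"y":-2.1,"z":-0.7,"spin":-0.08,"hand":1},{"x":8.2,"y":-4.2,"z":-1.4,"spin":-0.16,"hand":1},{"x":12.3,"y":-6.3,"z":-2.1,"spin":-0.24,"hand":1},{"x":16.4,"y":-8.4,"z":-2.8,"spin":-0.32,"hand":1},{"x":20.5,"y":-10.5,"z":-3.5,"spin":-0.4,"hand":1},{"x":24.6,"y":-12.6,"z":-4.2,"spin":-0.48,"hand":1},{"x":28.7,"y":-14.7,"z":-4.9,"spin":-0.56,"hand":1},{"x":32.8,"y":-16.8,"z":-5.6,"spin":-0.64,"hand":1},{"x":36.9,"y":-18.9,"z":-6.3,"spin":-0.71,"hand":1},{"x":41,"y":-21,"z":-7,"spin":-0.78,"hand":1}]'

```text
t: 2.4
ee_pos: [0.5007, -0.3, 0.3019]
ee_rot: [0.0, 0.87, 0.493, 0.0]
contact_force: [0.6, -0.4, 0.2]
grip_width: 0.0854
gripper_force: 0.0
```

apply_moves --increments '[{"x":3.8,"y":-2.8,"z":0,"spin":-0.08,"hand":1},{"x":7.6,"y":-5.6,"z":0,"spin":-0.16,"hand":1},{"x":11.4,"y":-8.4,"z":0,"spin":-0.24,"hand":1},{"x":15.2,"y":-11.2,"z":0,"spin":-0.32,"hand":1},{"x":19,"y":-14,"z":0,"spin":-0.4,"hand":1},{"x":22.8,"y":-16.8,"z":0,"spin":-0.48,"hand":1},{"x":26.8,"y":-19.5,"z":0,"spin":-0.54,"hand":1},{"x":26.8,"y":-19.5,"z":0,"spin":-0.54,"hand":1}]'

```text
t: 3.2
ee_pos: [0.47, 0.0359, 0.3021]
ee_rot: [0.0, 0.704, 0.711, 0.001]
contact_force: [-0.7, -0.3, -1.0]
grip_width: 0.0858
gripper_force: 0.0
```

Run:
```python
from h import *
np.set_printoptions(precision=4,suppress=True)
W=cam('wrist','w1.png'); s=manip.get_state(); print(s['ee_pos'],s['ee_rot'],s['joint_positions'])
R=np.array(W['R']);print(W['fov_y'],R,-R.T@np.array(W['t']))
for th in('level_grip','zero_mouth','block'):
  for r in nets.silhouettes(th,W)[:2]:
      ys,xs=np.nonzero(r['mask']); m=cv2.minAreaRect(np.c_[xs,ys].astype(np.float32));print(th,round(r['confidence'],2),np.round(r['box'],1),xs.mean().round(1),ys.mean().round(1),m,[atz(W,q,.09)[:2] for q in cv2.boxPoints(m)])
```

```text
[0.4705 0.0322 0.3018] [0.0006 0.7056 0.7086 0.0003] [ 0.5772 -0.006  -0.7279  1.702  -0.0034  1.4429 -0.146 ]
62.56768214307936 [[ 1.      0.0096  0.0016]
 [ 0.0086 -0.9501  0.3119]
 [ 0.0046 -0.3119 -0.9501]] [0.4702 0.1146 0.4462]
level_grip 0.62 [366.3  52.1 425.8 270.2] 392.2 156.6 ((391.0452575683594, 160.75595092773438), (40.51917266845703, 218.30258178710938), 7.495856761932373) [array([ 0.5175, -0.0897]), array([0.535, 0.153]), array([0.5754, 0.1486]), array([ 0.5672, -0.0966])]
zero_mouth 0.95 [363.3  53.7 426.3 268.1] 392.1 156.9 ((390.2635192871094, 160.17262268066406), (39.3048210144043, 217.8229522705078), 8.207216262817383) [array([ 0.5156, -0.0881]), array([0.5361, 0.1533]), array([0.5753, 0.1486]), array([ 0.5637, -0.0955])]
zero_mouth 0.48 [395.6  99.  408.6 111.5] 401.8 106.3 ((401.75006103515625, 106.25001525878906), (9.899494171142578, 10.60660171508789), 45.0) [array([0.5486, 0.099 ]), array([0.5557, 0.1066]), array([0.5637, 0.0996]), array([0.5565, 0.092 ])]
block 0.93 [348.2  66.8 431.4 244.3] 378.7 149.7 ((387.9151611328125, 152.25987243652344), (64.02681732177734, 178.6279296875), 8.61564826965332) [array([ 0.4993, -0.049 ]), array([0.52  , 0.1444]), array([0.5844, 0.1361]), array([ 0.5754, -0.0609])]
```

View pics/w1.png

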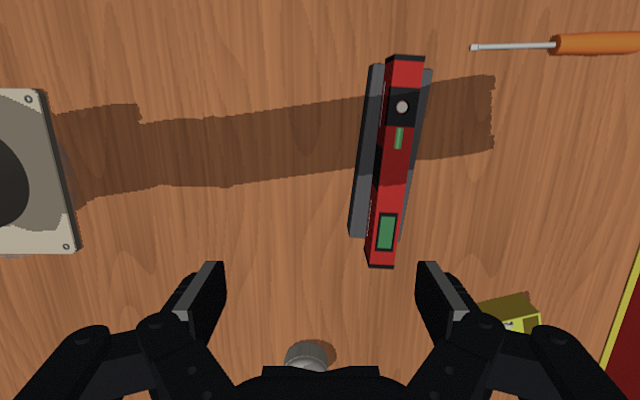

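The wrist view shows the level with its hole at (402,106) and the display at (386,232), running slightly askew to y. On to the stand.

apply_moves --increments '[{"x":4.4,"y":-0.4,"z":0,"spin":-0.12,"hand":1},{"x":8.8,"y":-0.8,"z":0,"spin":-0.24,"hand":1},{"x":13.2,"y":-1.2,"z":0,"spin":-0.36,"hand":1},{"x":17.6,"y":-1.6,"z":0,"spin":-0.48,"hand":1},{"x":21.8,"y":-2,"z":0,"spin":-0.55,"hand":1},{"x":21.8,"y":-2,"z":0,"spin":-0.55,"hand":1},{"x":21.8,"y":-2,"z":0,"spin":-0.55,"hand":1}]'

```text
t: 4.1
ee_pos: [0.4516, 0.2465, 0.3009]
ee_rot: [-0.0, 0.49, 0.872, -0.0]
contact_force: [0.8, -0.0, 0.3]
grip_width: 0.0857
gripper_force: 0.0
```

```bash
cat > m.py <<'E'
from h import *
import sys,pickle
np.set_printoptions(precision=4,suppress=True)
W=cam('wrist',sys.argv[1]+'.png'); s=manip.get_state(); print(s['ee_pos'],s['ee_rot'],s['joint_positions'])
for th in sys.argv[2:]:
  for r in nets.silhouettes(th,W)[:3]:
      ys,xs=np.nonzero(r['mask']); m=cv2.minAreaRect(np.c_[xs,ys].astype(np.float32));print(th,round(r['confidence'],2),np.round(r['box'],1),xs.mean().round(1),ys.mean().round(1),m[1:],'z.09',atz(W,(xs.mean(),ys.mean()),.09)[:2],'z.045',atz(W,(xs.mean(),ys.mean()),.045)[:2])
pickle.dump(W,open(sys.argv[1]+'.pkl','wb'))
E
python3 m.py w2 stylus_grip stand_hole0
```

```text
[0.452  0.2454 0.3009] [-0.0002  0.4906  0.8714 -0.0004] [ 0.2925  0.1494 -0.9592  1.5978  0.1229  1.4594 -0.1301]
stylus_grip 0.89 [319.4  83.  344.4 112. ] 333.7 98.6 ((27.0, 25.0), 90.0) z.09 [0.4272 0.3134] z.045 [0.4293 0.3134]
stylus_grip 0.77 [271.2   0.7 310.1  24.5] 289.1 10.2 ((24.0, 36.0), 90.0) z.09 [0.3479 0.3598] z.045 [0.3398 0.3656]
stylus_grip 0.62 [352.4   0.  385.2  32.7] 367.6 15.6 ((26.34022331237793, 37.54679489135742), 16.699243545532227) z.09 [0.4145 0.395 ] z.045 [0.4149 0.4053]
stand_hole0 0.72 [290.7  54.6 374.1 140.4] 333.4 97.0 ((62.918373107910156, 63.36285400390625), 32.90523910522461) z.09 [0.4261 0.3146] z.045 [0.428  0.3147]
```

View pics/w2.png

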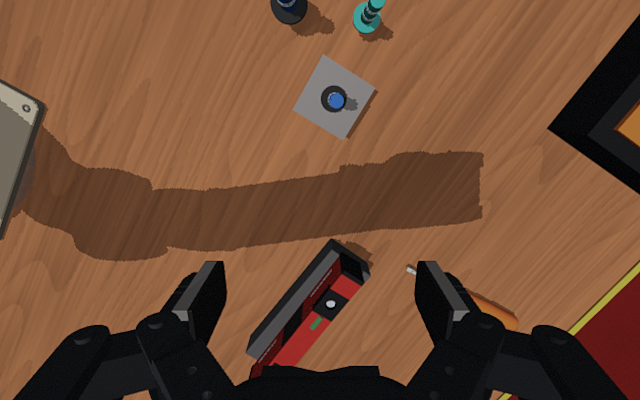

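The stylus stands straight in its stand, collar at about (334,98), cap at (337,100). Now a second view from directly above it, lower down.

apply_moves --increments '[{"x":3.5,"y":0.8,"z":3,"spin":0,"hand":1},{"x":7,"y":1.5,"z":6,"spin":0,"hand":1},{"x":7,"y":1.5,"z":9,"spin":0,"hand":1},{"x":7,"y":1.5,"z":9,"spin":0,"hand":1},{"x":7,"y":1.5,"z":9,"spin":0,"hand":1}]'

```text
t: 4.75
ee_pos: [0.4285, 0.313, 0.2119]
ee_rot: [0.0, 0.491, 0.871, -0.0]
contact_force: [0.6, -0.4, 1.1]
grip_width: 0.0855
gripper_force: 0.0
```

```bash
python3 m.py w3 stylus_grip stand_hole0
```

```text
[0.429  0.3134 0.2127] [0.0006 0.4907 0.8713 0.0004] [ 0.1411  0.2672 -0.9864  1.6962  0.2314  1.3015 -0.3459]
stylus_grip 0.86 [220.9  40.5 285.1  91.9] 255.5 65.1 ((68.61404418945312, 44.77933883666992), 35.311214447021484) z.09 [0.3375 0.3699] z.045 [0.3289 0.3681]
stylus_grip 0.66 [342.5  65.1 382.8  97.3] 360.9 81.7 ((33.23401641845703, 36.76955032348633), 45.0) z.09 [0.4117 0.4011] z.045 [0.4156 0.4046]
stylus_grip 0.61 [303.  157.6 336.6 209.7] 320.4 182.5 ((48.68665313720703, 31.0476016998291), 75.46554565429688) z.09 [0.4265 0.3171] z.045 [0.433  0.3064]
stand_hole0 0.59 [270.9 120.2 368.8 221.8] 321.5 168.4 ((74.93973541259766, 76.77898406982422), 30.5792293548584) z.09 [0.421  0.3279] z.045 [0.4266 0.319 ]
```

View pics/w3.png

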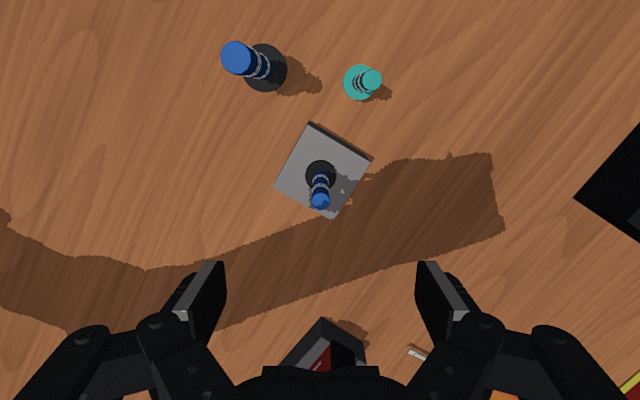

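The third view shows the collar at (321,174) and the cap at (320,200); nothing else is between the fingers.

Run:
```python
from h import *
import pickle
np.set_printoptions(precision=4,suppress=True)
A,B=[pickle.load(open(f'w{i}.pkl','rb')) for i in(2,3)]
S=cam('scene')
print('cap',tri([(A,(337,100)),(B,(320,200))]),tri([(A,(337,100)),(B,(320,200)),(S,(453.5,195))]))
print('collar',tri([(A,(333.5,98.5)),(B,(321,173.5))]), atz(A,(333.5,98.5),.05),atz(B,(321,173.5),.05))
print('cap@.125',atz(A,(337,100),.125),atz(B,(320,200),.125))
R1=np.array([[1,.0096,.0016],[.0086,-.9501,.3119],[.0046,-.3119,-.9501]]);C=np.array([.4702,.1146,.4462])
W1=dict(A,R=R1,t=-R1@C);pickle.dump(W1,open('w1.pkl','wb'))
print('hole',tri([(W1,(402,106.5)),(A,(331,304))]),atz(W1,(402,106.5),.086),atz(A,(331,304),.086))
for uv in((405.5,57),(380.5,267),(386.5,232)):print(atz(W1,uv,.09))
print(A['fov_y'],A['R']@A['R'].T)
```

```text
cap [0.4286 0.3138 0.1246] [0.4287 0.3145 0.1244]
collar [0.4294 0.3134 0.0403] [0.4288 0.3134 0.05  ] [0.4282 0.3155 0.05  ]
cap@.125 [0.429  0.3139 0.125 ] [0.4282 0.3138 0.125 ]
hole [0.5572 0.0992 0.0885] [0.5574 0.099  0.086 ] [0.5586 0.0978 0.086 ]
[0.5557 0.1468 0.09  ]
[ 0.5466 -0.0903  0.09  ]
[ 0.5505 -0.0436  0.09  ]
62.56768214307936 [[ 1. -0.  0.]
 [-0.  1. -0.]
 [ 0. -0.  1.]]
```

apply_moves --increments '[{"x":0.1,"y":0,"z":4,"spin":0,"hand":1},{"x":0.1,"y":0,"z":8,"spin":0,"hand":1},{"x":0.1,"y":0,"z":12,"spin":0,"hand":0.3},{"x":0.1,"y":0,"z":14,"spin":0,"hand":0},{"x":0.1,"y":0,"z":14,"spin":0,"hand":-0.3},{"x":0.1,"y":0,"z":14,"spin":0,"hand":-1},{"x":0.1,"y":0,"z":14,"spin":0,"hand":-1},{"x":0.1,"y":0,"z":14,"spin":0,"hand":-1},{"x":0.1,"y":0,"z":14,"spin":0,"hand":-1},{"x":0.1,"y":0,"z":14,"spin":0,"hand":-1}]'

```text
t: 5.95
ee_pos: [0.4281, 0.316, 0.073]
ee_rot: [0.001, 0.49, 0.872, 0.001]
contact_force: [-0.9, -1.1, 7.3]
grip_width: 0.0126
gripper_force: 58.8
```

apply_moves --increments '[{"x":0,"y":0,"z":-2,"spin":0,"hand":-1},{"x":0,"y":0,"z":-5,"spin":0,"hand":-1},{"x":0,"y":0,"z":-9,"spin":0,"hand":-1},{"x":0,"y":0,"z":-13,"spin":0,"hand":-1},{"x":0,"y":0,"z":-15,"spin":0,"hand":-1},{"x":0,"y":0,"z":-15,"spin":0,"hand":-1},{"x":0,"y":0,"z":-15,"spin":0,"hand":-1}]'

```text
t: 6.65
ee_pos: [0.4271, 0.3152, 0.2215]
ee_rot: [0.001, 0.49, 0.872, 0.0]
contact_force: [-0.1, -0.1, -1.0]
grip_width: 0.0124
gripper_force: 58.5
```

```bash
python3 m.py w4 stylus_grip
python3 - <<'E'
from h import *
import pickle
A=cam('wrist');S=cam('scene','s4.png');T=cam('top');s=manip.get_state();print(s['ee_pos'],s['contact_force'])
cv2.imwrite('pics/c4.png',np.hstack([A['image'][150:400,180:460],cv2.resize(S['image'][130:255,400:540],None,fx=2,fy=2,interpolation=2)]))
q=s['ee_rot'];from scipy.spatial.transform import Rotation as Ro
R=Ro.from_quat([*q[1:],q[0]]).as_matrix();g=s['ee_pos']-.019*R[:,2]
for nm,p in(('W',A),('S',S),('T',T)): print(nm,'tip',proj(p,g+.081*R[:,2]),'cap',proj(p,g-.037*R[:,2]),'collar',proj(p,g+.043*R[:,2]))
for r in nets.silhouettes('stylus_grip',S)[:3]: print(r['box'],r['confidence'])
E
```

```text
[0.4268 0.315  0.2207] [ 0.0001  0.4895  0.872  -0.0004] [ 0.1452  0.2618 -0.9955  1.6852  0.2265  1.3187 -0.3442]
stylus_grip 0.92 [227.3  46.7 288.1  92.2] 258.8 69.2 ((61.710655212402344, 45.043983459472656), 2.2906100749969482) z.09 [0.3379 0.3703] z.045 [0.3299 0.3683]
stylus_grip 0.7 [341.7  69.8 379.4 103.2] 359.2 85.7 ((32.52690887451172, 36.769554138183594), 45.0) z.09 [0.4115 0.4009] z.045 [0.4156 0.404 ]
stylus_grip 0.6 [292.4 211.1 347.5 356.1] 320.5 284.4 ((142.282958984375, 52.87562561035156), 86.07408905029297) z.09 [0.4799 0.2301] z.045 [0.4951 0.2053]
[0.42667935 0.31509082 0.22039617] [-0.00799482 -0.08578039 -0.83809721]
W tip [320.03055772 212.81060613] cap [319.99152362 340.67145587] collar [320.02318021 236.97651573]
S tip [456.56420977 182.9977422 ] cap [469.18895613 139.09426746] collar [460.38351029 169.71584653]
T tip [193.88046921 264.09275495] cap [172.4126289  260.19919458] collar [187.63581173 262.96017941]
[470.5, 172.9, 492.5, 209.6] 0.93
[480.9, 200.4, 497.3, 237.8] 0.79
[452.3, 166.1, 465.0, 182.9] 0.46
```

View pics/c4.png

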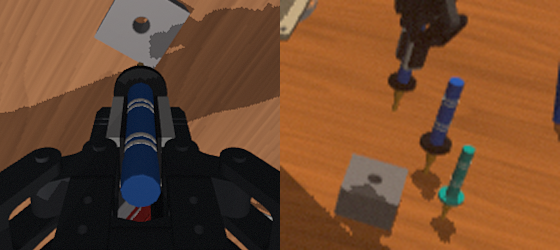

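The stylus is held straight; the empty hole of the stand shows at about (321,175) in the wrist picture and the tip at (457,185) in the scene picture, as predicted. Moving over the level's hole.

apply_moves --increments '[{"x":-4,"y":0,"z":0,"spin":0.1,"hand":-1},{"x":-8,"y":0,"z":0,"spin":0.2,"hand":-1},{"x":-12,"y":0,"z":0,"spin":0.3,"hand":-1},{"x":-16,"y":0,"z":0,"spin":0.4,"hand":-1},{"x":-20,"y":0,"z":0,"spin":0.5,"hand":-1},{"x":-24,"y":-0.1,"z":0,"spin":0.5,"hand":-1},{"x":-25.2,"y":-0.1,"z":1,"spin":0.5,"hand":-1},{"x":-25.2,"y":-0.1,"z":2,"spin":0.5,"hand":-1},{"x":-25.2,"y":-0.1,"z":2,"spin":0.5,"hand":-1},{"x":-25.2,"y":-0.1,"z":2,"spin":0.5,"hand":-1}]'

```text
t: 7.95
ee_pos: [0.5564, 0.1018, 0.2011]
ee_rot: [-0.0, 0.689, 0.725, -0.0]
contact_force: [0.3, 0.4, 0.3]
grip_width: 0.0126
gripper_force: 58.5
```

```bash
python3 m.py w5 zero_mouth
python3 - <<'E'
from h import *
A=cam('wrist');S=cam('scene');s=manip.get_state()
q=s['ee_rot'];from scipy.spatial.transform import Rotation as Ro
R=Ro.from_quat([*q[1:],q[0]]).as_matrix();g=s['ee_pos']-.019*R[:,2]
print(s['ee_pos'],R.round(3),'tip',g+.081*R[:,2],proj(A,g+.081*R[:,2]),'hole pred',proj(A,[.5575,.099,.086]),proj(S,[.5575,.099,.086]),proj(S,g+.081*R[:,2]))
cv2.imwrite('pics/c5.png',np.hstack([cv2.resize(A['image'][60:360,180:460],None,fx=1.6,fy=1.6,interpolation=2),cv2.resize(S['image'][130:250,280:370],None,fx=4,fy=4,interpolation=2)]))
E
```

```text
[0.5568 0.1017 0.2016] [-0.0001  0.6889  0.7249  0.0001] [ 0.3916  0.3153 -0.783   1.6295  0.2292  1.2918 -0.3794]
zero_mouth 0.88 [298.8 122.8 346.4 370.9] 320.2 187.2 ((40.44738006591797, 244.21401977539062), 4.830419540405273) z.09 [0.5573 0.1059] z.045 [0.5579 0.0928]
[0.55732468 0.1007195  0.20181267] [[-0.049  0.999  0.001]
 [ 0.999  0.049 -0.   ]
 [-0.     0.001 -1.   ]] tip [0.55737427 0.10071743 0.13981269] [318.9159172  214.57884355] hole pred [319.16801079 193.10174056] [346.13164146 213.8377924 ] [347.73773644 196.81235365]
```

View pics/c5.png

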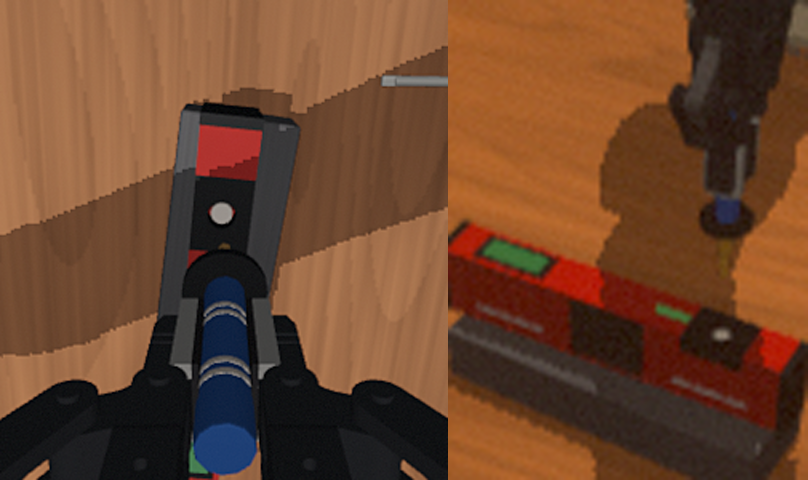

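Wrist view: hole at (318,193), tip at (320,214); the tip must go about 1 mm in −x and 2 mm in −y.

apply_moves --increments '[{"x":-0.2,"y":-0.1,"z":1,"spin":0,"hand":-1},{"x":-0.2,"y":-0.1,"z":2.5,"spin":0,"hand":-1},{"x":-0.2,"y":-0.1,"z":3.5,"spin":0,"hand":-1},{"x":-0.2,"y":-0.1,"z":3.8,"spin":0,"hand":-1},{"x":-0.2,"y":-0.1,"z":3.8,"spin":0,"hand":-1},{"x":-0.2,"y":-0.1,"z":3.8,"spin":0,"hand":-1}]'

```text
t: 8.75
ee_pos: [0.5567, 0.0978, 0.1635]
ee_rot: [0.0, 0.69, 0.724, 0.0]
contact_force: [0.4, -0.5, -0.5]
grip_width: 0.0123
gripper_force: 58.5
```

Run:
```python
from h import *
A=cam('wrist');S=cam('scene');P=[];
from scipy.spatial.transform import Rotation as Ro
for i in range(4): cam('wrist');P.append(manip.get_state()['ee_pos'])
s=manip.get_state();q=s['ee_rot']
R=Ro.from_quat([*q[1:],q[0]]).as_matrix();g=np.mean(P,0)-.019*R[:,2]
print(np.array(P),'tip',g+.081*R[:,2],proj(A,g+.081*R[:,2]),'hole pred',proj(A,[.557,.099,.086]),s['contact_force'])
cv2.imwrite('pics/c6.png',np.hstack([cv2.resize(A['image'][120:260,250:390],None,fx=3.4,fy=3.4,interpolation=2),cv2.resize(S['image'][160:250,310:370],None,fx=5.28,fy=5.28,interpolation=2)]))
```

```text
[[0.55683653 0.09781719 0.16374738]
 [0.55679168 0.09774095 0.16371973]
 [0.55675797 0.09775328 0.16365831]
 [0.55669055 0.09773761 0.16358741]] tip [0.55680122 0.09775666 0.10167822] [318.56851786 213.76619914] hole pred [319.0243484  204.28572481] [ 0.85756444  0.55644714 -0.84342581]Traceback (most recent call last):
  File "<stdin>", line 8, in <module>
    return _nx.concatenate(arrs, 1, dtype=dtype, casting=casting)
           ~~~~~~~~~~~~~~~^^^^^^^^^^^^^^^^^^^^^^^^^^^^^^^^^^^^^^^
ValueError: all the input array dimensions except for the concatenation axis must match exactly, but along dimension 0, the array at index 0 has size 476 and the array at index 1 has size 475
```

Run:
```python
from h import *
A=cam('wrist')
cv2.imwrite('pics/c7.png',cv2.resize(A['image'][150:250,270:370],None,fx=5,fy=5,interpolation=2))
```

```text
(no output)
```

View pics/c7.png

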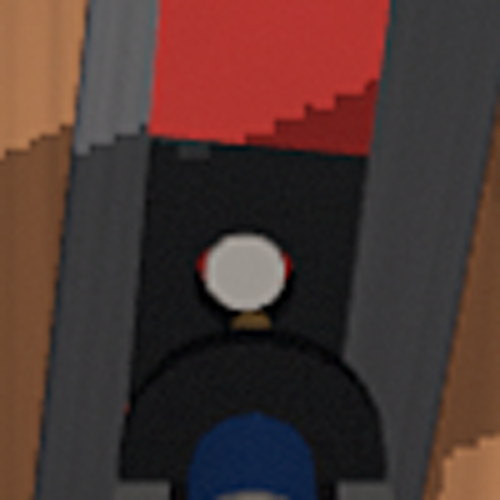

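The button centre is at (319,204) as predicted for (0.557, 0.099, 0.086); the tip's near edge is at (320,212), so it needs about +2 mm in y and −1 mm in x.

apply_moves --increments '[{"x":0.2,"y":-0.1,"z":0.5,"spin":0,"hand":-1},{"x":0.2,"y":-0.1,"z":1.0,"spin":0,"hand":-1},{"x":0.2,"y":-0.1,"z":1.4,"spin":0,"hand":-1},{"x":0.2,"y":-0.1,"z":1.6,"spin":0,"hand":-1},{"x":0.2,"y":-0.1,"z":1.8,"spin":0,"hand":-1},{"x":0.2,"y":-0.1,"z":1.8,"spin":0,"hand":-1},{"x":0.2,"y":-0.1,"z":1.8,"spin":0,"hand":-1}]'

```text
t: 9.8
ee_pos: [0.5561, 0.1001, 0.1471]
ee_rot: [0.001, 0.69, 0.724, 0.001]
contact_force: [-4.7, -1.5, 17.1]
grip_width: 0.0126
gripper_force: 60.7
```

apply_moves --increments '[{"x":0,"y":0,"z":-0.25,"spin":0,"hand":-1},{"x":0,"y":0,"z":-0.25,"spin":0,"hand":-1},{"x":0,"y":0,"z":-0.25,"spin":0,"hand":-1}]'

```text
t: 10.1
ee_pos: [0.5555, 0.0998, 0.1479]
ee_rot: [0.0, 0.69, 0.724, 0.0]
contact_force: [-1.6, 0.2, 3.1]
grip_width: 0.0125
gripper_force: 58.7
```

Run:
```python
from h import *
P=[];F=[]
for i in range(5): cam('wrist');s=manip.get_state();P.append(s['ee_pos']);F.append(s['contact_force'])
print(np.array(P),np.array(F))
```

```text
[[0.55554086 0.09977826 0.14785114]
 [0.55554761 0.09979782 0.14782924]
 [0.55554313 0.09977475 0.14782255]
 [0.55553515 0.09977774 0.14783371]
 [0.55556008 0.09976066 0.14783078]] [[-0.91448043  0.8161907   4.21600428]
 [-0.31744835  0.395437    4.14760326]
 [-1.7530618  -0.19582053  5.07230005]
 [-0.81459889  0.70541669  5.47525433]
 [-0.42324893  1.07735263  4.31595394]]
```

apply_moves --increments '[{"x":0,"y":0,"z":-0.15,"spin":0,"hand":-1},{"x":0,"y":0,"z":-0.15,"spin":0,"hand":-1},{"x":0,"y":0,"z":-0.15,"spin":0,"hand":-1}]'

```text
t: 10.65
ee_pos: [0.5555, 0.0996, 0.1492]
ee_rot: [0.0, 0.69, 0.724, 0.0]
contact_force: [0.2, 0.5, 2.5]
grip_width: 0.0127
gripper_force: 58.6
```

Run:
```python
from h import *
P=[];F=[]
for i in range(5): cam('wrist');s=manip.get_state();P.append(s['ee_pos']);F.append(s['contact_force'])
print(np.mean(P,0),np.mean(F,0))
```

```text
[0.55545608 0.09968199 0.14923722] [-0.53042829  0.78369318  3.3231497 ]
```

The force falls about 1 N per mm on backing off, which is the button's spring, so the tip is on the button and the 17 N push had it fully down. One more short press, then retreat.

apply_moves --increments '[{"x":0,"y":0,"z":0.35,"spin":0,"hand":-1},{"x":0,"y":0,"z":0.35,"spin":0,"hand":-1},{"x":0,"y":0,"z":0.35,"spin":0,"hand":-1},{"x":0,"y":0,"z":0.35,"spin":0,"hand":-1},{"x":0,"y":0,"z":-1.5,"spin":0,"hand":-1},{"x":0,"y":0,"z":-4,"spin":0,"hand":-1},{"x":0,"y":0,"z":-7,"spin":0,"hand":-1},{"x":0,"y":0,"z":-7,"spin":0,"hand":-1},{"x":0,"y":0,"z":-7,"spin":0,"hand":-1}]'

```text
t: 11.8
ee_pos: [0.5556, 0.0993, 0.219]
ee_rot: [0.0, 0.69, 0.724, -0.0]
contact_force: [-0.7, 0.3, -1.6]
grip_width: 0.0123
gripper_force: 58.6
```

Run:
```python
from h import *
import pickle
np.set_printoptions(precision=4,suppress=True)
A=pickle.load(open('w4.pkl','rb'));print('hole',atz(A,(321,175),.045))
I=A['image'][150:200,290:350];cv2.imwrite('pics/x.png',I)
g=cv2.cvtColor(I,cv2.COLOR_BGR2GRAY);print(g[14:36,20:44])
P=[];
for i in range(3): W=cam('wrist');s=manip.get_state();P.append(s['ee_pos'])
print(np.mean(P,0),s['ee_rot'],s['contact_force'])
for r in nets.silhouettes('level_grip',W)[:1]: ys,xs=np.nonzero(r['mask']);print(r['box'])
```

```text
hole [0.4297 0.3134 0.045 ]
[[131 132 131 132 132 132 133 133 133 134 133 133 133 132 131 131 132 132
  132 131 131 131 131 131]
 [132 131 131 132 132 134 135 133 128 128 129 129 129 134 134 132 132 131
  132 132 131 130 131 130]
 [131 131 132 133 132 130 125 113 100 100 100 102 104 118 128 132 134 132
  132 130 131 131 131 131]
 [131 131 134 133 123 106  90  68  75  72  70  72  72  87 108 120 128 133
  132 131 131 131 131 131]
 [132 133 133 122  94  77  74  74  73  74  74  71  66  81 108 109 116 129
  133 131 131 131 129 130]
 [132 132 123  90  67  75  76  76  76  75  74  71  75 100 119 116  99 111
  132 134 131 131 131 131]
 [134 130 102  52  46  73  76  78  78  76  74  69  82 113 123 102  60  80
  119 133 132 130 131 131]
 [133 123  77  31  36  50  65  73  75  77  74  72  66  82 103  67  42  59
  103 130 132 131 130 132]
 [131 107  54  31  38  39  39  51  61  67  67  63  59  52  52  50  47  52
   88 124 134 131 131 131]
 [128  89  40  34  39  39  40  40  37  40  42  38  44  48  52  51  48  47
   74 121 135 131 129 131]
 [129  89  36  35  41  41  41  41  39  41  40  42  51  50  53 
[... 562 characters left out ...]
 59  38  36  40  43  45  47  48  50  49  48  48  80 117
  129 132 129 130 130 130]
 [130 132 132 120  98  68  47  37  38  40  41  45  43  48  65  87 112 127
  134 131 129 131 131 132]
 [130 131 132 131 122 107  85  72  59  53  57  56  67  82 101 121 129 131
  131 130 130 131 129 119]
 [130 130 130 131 133 129 121 113 102  93  95  98 107 120 122 129 132 131
  132 132 132 136 124  84]
 [130 129 130 130 131 132 132 128 125 123 124 127 127 128 132 131 131 131
  130 128 117 121 110  78]
 [130 130 131 130 130 129 130 132 131 133 132 132 132 132 130 130 130 130
  132 115  71  77  80  82]]
[0.555  0.0992 0.2181] [-0.0005  0.69    0.7238 -0.0008] [ 0.472  -1.0173 -1.328 ]
[298.4, 118.7, 345.5, 364.9]
```

apply_moves --increments '[{"x":3.7,"y":-2,"z":0,"spin":-0.08,"hand":-1},{"x":7.4,"y":-4,"z":0,"spin":-0.16,"hand":-1},{"x":11.1,"y":-5.9,"z":0,"spin":-0.25,"hand":-1},{"x":14.8,"y":-7.8,"z":0,"spin":-0.33,"hand":-1},{"x":18.5,"y":-9.8,"z":0,"spin":-0.41,"hand":-1},{"x":22.2,"y":-11.8,"z":0,"spin":-0.5,"hand":-1},{"x":22.2,"y":-11.8,"z":3,"spin":-0.5,"hand":-1},{"x":22.2,"y":-11.8,"z":5,"spin":-0.5,"hand":-1},{"x":22.2,"y":-11.8,"z":6,"spin":-0.5,"hand":-1},{"x":22.2,"y":-11.8,"z":6,"spin":-0.5,"hand":-1}]'

```text
t: 13.0
ee_pos: [0.4264, 0.315, 0.1578]
ee_rot: [-0.001, 0.489, 0.872, -0.001]
contact_force: [0.1, -0.5, -0.1]
grip_width: 0.0124
gripper_force: 58.7
```

```bash
cat > st.py <<'E'
from h import *
np.set_printoptions(precision=4,suppress=True)
P=[];F=[]
for i in range(4): W=cam('wrist');s=manip.get_state();P.append(s['ee_pos']);F.append(s['contact_force'])
print(np.mean(P,0),s['ee_rot'],np.mean(F,0),s['joint_positions'])
E
python3 st.py
python3 - <<'E'
from h import *
W=cam('wrist');cv2.imwrite('pics/c8.png',cv2.resize(W['image'][130:270,250:390],None,fx=4,fy=4,interpolation=2))
print(proj(W,[.4285,.3133,.045]))
E
```

```text
[0.4273 0.3158 0.1598] [0.0004 0.4896 0.872  0.0006] [ 0.1684  0.1528 -0.2045] [ 0.1161  0.3233 -0.9752  1.7619  0.2858  1.2065 -0.3905]
[319.04933384 193.28498622]
```

View pics/c8.png

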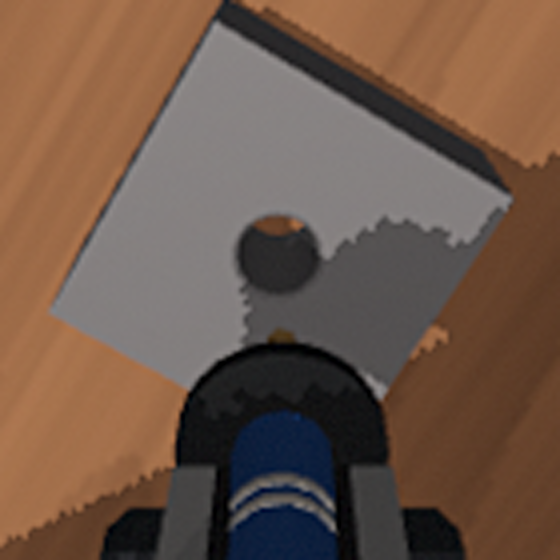

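The hole is at (319.5,193.5) as predicted and the tip in line at column 320; a 1 mm trim and then down.

apply_moves --increments '[{"x":-0.1,"y":-0.1,"z":1.5,"spin":0,"hand":-1},{"x":-0.1,"y":-0.1,"z":3,"spin":0,"hand":-1},{"x":-0.1,"y":-0.1,"z":4.5,"spin":0,"hand":-1},{"x":-0.1,"y":-0.1,"z":6,"spin":0,"hand":-1},{"x":-0.1,"y":-0.1,"z":7.5,"spin":0,"hand":-1},{"x":-0.1,"y":-0.1,"z":8.3,"spin":0,"hand":-1},{"x":-0.1,"y":-0.1,"z":8.3,"spin":0,"hand":-1},{"x":-0.1,"y":-0.1,"z":8.3,"spin":0,"hand":-1}]'

```text
t: 14.05
ee_pos: [0.4267, 0.3146, 0.0765]
ee_rot: [-0.0, 0.489, 0.872, 0.0]
contact_force: [0.4, 0.4, -0.2]
grip_width: 0.0123
gripper_force: 58.7
```

```bash
python3 st.py
```

```text
[0.427  0.3147 0.0769] [0.0004 0.4894 0.8721 0.0004] [ 0.2771 -0.1148 -0.2713] [ 0.0595  0.425  -0.9212  1.8465  0.3865  1.0601 -0.4643]
```

apply_moves --increments '[{"x":0,"y":0,"z":0.2,"spin":0,"hand":-1},{"x":0,"y":0,"z":0.4,"spin":0,"hand":-1},{"x":0,"y":0,"z":0.4,"spin":0,"hand":-1}]'

```text
t: 14.55
ee_pos: [0.4269, 0.3145, 0.073]
ee_rot: [0.0, 0.489, 0.872, 0.0]
contact_force: [-2.7, -1.7, 8.1]
grip_width: 0.0125
gripper_force: 59.3
```

```bash
python3 st.py
```

```text
[0.4269 0.3145 0.073 ] [0.0004 0.4894 0.8721 0.0001] [-1.877  -2.26    8.7122] [ 0.056   0.4306 -0.9178  1.8495  0.3921  1.054  -0.4685]
```

Collar is down on the stand (8 N). Let go, wait, then rise.

apply_moves --increments '[{"x":0,"y":0,"z":0,"spin":0,"hand":0},{"x":0,"y":0,"z":0,"spin":0,"hand":0.5},{"x":0,"y":0,"z":0,"spin":0,"hand":1},{"x":0,"y":0,"z":0,"spin":0,"hand":1},{"x":0,"y":0,"z":-2,"spin":0,"hand":1},{"x":0,"y":0,"z":-5,"spin":0,"hand":1},{"x":0,"y":0,"z":-9,"spin":0,"hand":1},{"x":0,"y":0,"z":-14,"spin":0,"hand":1},{"x":0,"y":0,"z":-14,"spin":0,"hand":1},{"x":0,"y":0,"z":-14,"spin":0,"hand":1}]'

```text
t: 15.75
ee_pos: [0.4271, 0.3146, 0.2131]
ee_rot: [0.001, 0.49, 0.872, 0.001]
contact_force: [0.2, 0.2, -0.4]
grip_width: 0.0851
gripper_force: 0.0
```

```bash
python3 m.py w9 stylus_grip
python3 - <<'E'
from h import *
S=cam('scene')
for r in nets.silhouettes('stylus_grip',S)[:3]:print(np.round(r['box'],1),r['confidence'])
W=cam('wrist');print('pred cap/collar',proj(W,[.4286,.3138,.125]),proj(W,[.4286,.3138,.05]))
b,g,r=[W['image'][...,i].astype(int) for i in range(3)]
m=((b>g+40)&(b>r+60)&(b>100)).astype(np.uint8);n,l,st,c=cv2.connectedComponentsWithStats(m);print([(st[i],c[i]) for i in range(1,n) if st[i][4]>20])
E
```

```text
[0.4266 0.314  0.2119] [ 0.0002  0.4895  0.872  -0.0003] [ 0.1493  0.2689 -0.9997  1.6995  0.2345  1.3018 -0.3495]
stylus_grip 0.97 [302.6 159.2 337.3 212.1] 319.7 185.2 ((49.0, 30.0), 90.0) z.09 [0.4262 0.3161] z.045 [0.433  0.3051]
stylus_grip 0.79 [345.   69.4 382.2 101.9] 361.0 84.7 ((34.0, 38.0), 90.0) z.09 [0.4116 0.4011] z.045 [0.4158 0.4044]
stylus_grip 0.55 [222.   44.6 288.2  94.7] 256.7 67.9 ((66.52901458740234, 47.326969146728516), 2.045408248901367) z.09 [0.3376 0.3701] z.045 [0.3294 0.3682]
[479.3 202.1 495.  237.4] 0.85
[443.6 198.9 456.6 224. ] 0.71
[468.9 170.2 489.1 210.1] 0.63
pred cap/collar [322.97834964 203.21290751] [322.49792957 177.53746885]
[(array([224,  45,  30,  32, 767], dtype=int32), array([238.75488918,  60.58148631])), (array([313, 196,  18,  18, 225], dtype=int32), array([321.41333333, 204.36      ]))]
```

Stylus is back in place: cap seen at (321,204) where (323,203) is predicted. On to the level.

apply_moves --increments '[{"x":-4.2,"y":-0.7,"z":-1,"spin":0.08,"hand":1},{"x":-8.4,"y":-1.4,"z":-2,"spin":0.16,"hand":1},{"x":-12.6,"y":-2.1,"z":-3,"spin":0.24,"hand":1},{"x":-16.8,"y":-2.8,"z":-4,"spin":0.32,"hand":1},{"x":-21,"y":-3.5,"z":-5,"spin":0.4,"hand":1},{"x":-25.2,"y":-4.2,"z":-6,"spin":0.48,"hand":1},{"x":-29.4,"y":-4.9,"z":-6,"spin":0.56,"hand":1},{"x":-33.4,"y":-5.6,"z":-6,"spin":0.59,"hand":1},{"x":-33.4,"y":-5.6,"z":-6,"spin":0.59,"hand":1},{"x":-33.4,"y":-5.6,"z":-6,"spin":0.59,"hand":1}]'

```text
t: 17.0
ee_pos: [0.5526, -0.0005, 0.2712]
ee_rot: [-0.001, 0.722, 0.692, -0.0]
contact_force: [1.0, 0.8, 0.8]
grip_width: 0.0855
gripper_force: 0.0
```

```bash
python3 m.py wa level_grip zero_mouth
python3 - <<'E'
from h import *
import pickle
np.set_printoptions(precision=4,suppress=True)
W=pickle.load(open('wa.pkl','rb'));I=W['image'].astype(int)
b,g,r=[I[...,i] for i in range(3)]
red=((r>70)&(r>3*g)&(r>3*b));lv=nets.silhouettes('level_grip',cam('wrist'))[0]['mask']
L=[];Rr=[]
for y in range(0,400,6):
    xs=np.nonzero(red[y,250:420])[0]
    if len(xs)>15:
        a,c=atz(W,(250+xs[0]-.5,y),.09),atz(W,(250+xs[-1]+.5,y),.09);print(y,250+xs[0],250+xs[-1],a[:2],c[:2],(a+c)[:2]/2,lv[y].nonzero()[0][[0,-1]] if lv[y].any() else '')
E
```

```text
[0.5525 0.0008 0.2716] [-0.0007  0.7215  0.6924 -0.0002] [ 0.5536  0.227  -0.7405  1.5617  0.1533  1.4141 -0.2394]
level_grip 0.72 [302.8   4.5 335.7 253.2] 318.5 122.6 ((249.0, 34.0), 90.0) z.09 [0.5541 0.0483] z.045 [0.5536 0.0442]
zero_mouth 0.64 [304.8   1.7 335.8 256.1] 318.4 123.7 ((251.0, 34.0), 90.0) z.09 [0.554  0.0472] z.045 [0.5535 0.0429]
12 303 335 [0.5443 0.1437] [0.5732 0.1425] [0.5588 0.1431] [303 337]
18 303 335 [0.544 0.139] [0.5731 0.1378] [0.5586 0.1384] [304 337]
24 303 335 [0.5437 0.1343] [0.573 0.133] [0.5583 0.1337] [304 338]
30 303 335 [0.5435 0.1295] [0.5728 0.1282] [0.5581 0.1289] [304 336]
36 303 335 [0.5432 0.1247] [0.5727 0.1234] [0.5579 0.124 ] [304 336]
90 303 334 [0.5404 0.0788] [0.5704 0.0775] [0.5554 0.0782] [304 335]
96 303 334 [0.5401 0.0734] [0.5703 0.0721] [0.5552 0.0728] [304 335]
102 304 334 [0.5407 0.068 ] [0.5701 0.0667] [0.5554 0.0673] [304 335]
108 304 334 [0.5404 0.0625] [0.5699 0.0612] [0.5551 0.0618] [304 334]
114 304 333 [0.54   0.0569] [0.5688 0.0557] [0.5544 0.0563] [304 334]
120 303 333 [0.5387 0.0514] [0.5686 0.0501] [0.5537 0.0507
[... 327 characters left out ...]
 0.021 ] [0.5529 0.0216] [305 333]
156 304 333 [0.5376 0.0163] [0.5675 0.015 ] [0.5526 0.0156] [304 333]
162 304 332 [0.5373 0.0102] [0.5664 0.009 ] [0.5518 0.0096] [304 333]
168 304 332 [0.5369 0.0041] [0.5662 0.0028] [0.5515 0.0034] [304 333]
174 304 332 [ 0.5365 -0.0022] [ 0.566  -0.0034] [ 0.5512 -0.0028] [304 333]
180 304 332 [ 0.5362 -0.0084] [ 0.5658 -0.0097] [ 0.551  -0.0091] [304 333]
186 304 332 [ 0.5358 -0.0148] [ 0.5656 -0.0161] [ 0.5507 -0.0154] [304 332]
234 305 330 [ 0.5337 -0.0686] [ 0.5617 -0.0698] [ 0.5477 -0.0692] [304 331]
240 305 330 [ 0.5333 -0.0757] [ 0.5615 -0.0769] [ 0.5474 -0.0763] [304 331]
246 304 331 [ 0.5317 -0.0829] [ 0.5623 -0.0842] [ 0.547  -0.0835] [304 331]
```

View pics/wa.png

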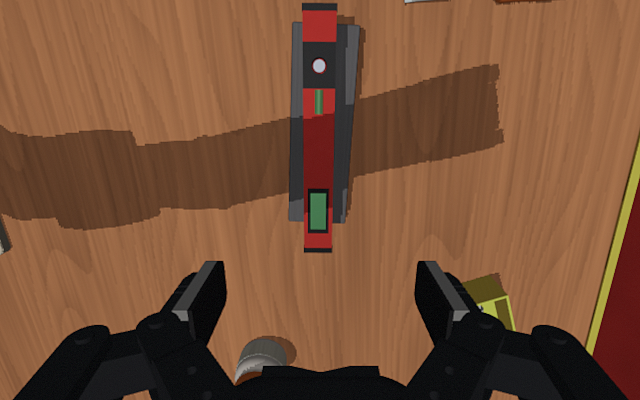

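The level lies under the wrist camera, hole at (319,65), display at (318,210), ends at rows 3 and 252. Its centre line gives the middle at (0.553, 0.029), with a yaw of −0.052 rad. Width 29.5 mm, as expected.

apply_moves --increments '[{"x":2.9,"y":-0.1,"z":3,"spin":0.01,"hand":1},{"x":2.9,"y":-0.1,"z":7,"spin":0.01,"hand":1},{"x":2.9,"y":-0.1,"z":11,"spin":0.01,"hand":1},{"x":2.9,"y":-0.1,"z":15,"spin":0.01,"hand":1},{"x":2.9,"y":-0.1,"z":18,"spin":0.01,"hand":1},{"x":2.9,"y":-0.1,"z":20,"spin":0.01,"hand":1},{"x":2.9,"y":-0.1,"z":21.5,"spin":0.01,"hand":1},{"x":2.9,"y":-0.1,"z":22.2,"spin":0.01,"hand":1},{"x":2.9,"y":-0.1,"z":22.2,"spin":0.01,"hand":1}]'

```text
t: 18.15
ee_pos: [0.5529, 0.0294, 0.05]
ee_rot: [-0.0, 0.725, 0.689, -0.0]
contact_force: [-0.7, -0.4, 1.0]
grip_width: 0.0857
gripper_force: 0.0
```

```bash
python3 st.py
```

```text
[0.5537 0.0293 0.0512] [0.0007 0.7253 0.6885 0.0006] [ 0.0036 -0.2926  0.0709] [ 0.444   0.4436 -0.6933  1.811   0.3318  1.004  -0.4342]
```

apply_moves --increments '[{"x":0,"y":0,"z":0.2,"spin":0,"hand":0.6},{"x":0,"y":0,"z":0.2,"spin":0,"hand":0.2},{"x":0,"y":0,"z":0.2,"spin":0,"hand":0},{"x":0,"y":0,"z":0.2,"spin":0,"hand":-0.2},{"x":0,"y":0,"z":0.2,"spin":0,"hand":-0.4},{"x":0,"y":0,"z":0.2,"spin":0,"hand":-1},{"x":0,"y":0,"z":0.2,"spin":0,"hand":-1},{"x":0,"y":0,"z":0.2,"spin":0,"hand":-1},{"x":0,"y":0,"z":0.2,"spin":0,"hand":-1},{"x":0,"y":0,"z":0.2,"spin":0,"hand":-1}]'

```text
t: 19.35
ee_pos: [0.553, 0.0291, 0.0485]
ee_rot: [0.0, 0.725, 0.688, -0.0]
contact_force: [-3.3, -0.6, 6.0]
grip_width: 0.0294
gripper_force: 60.5
```

Gripped at 29.4 mm. Lift gently, checking.

apply_moves --increments '[{"x":0,"y":0,"z":-0.3,"spin":0,"hand":-1},{"x":0,"y":0,"z":-0.8,"spin":0,"hand":-1},{"x":0,"y":0,"z":-1.5,"spin":0,"hand":-1},{"x":0,"y":0,"z":-2.2,"spin":0,"hand":-1},{"x":0,"y":0,"z":-2.7,"spin":0,"hand":-1},{"x":0,"y":0,"z":-3,"spin":0,"hand":-1},{"x":0,"y":0,"z":-3,"spin":0,"hand":-1}]'

```text
t: 20.05
ee_pos: [0.5533, 0.0291, 0.0789]
ee_rot: [0.0, 0.725, 0.688, 0.0]
contact_force: [0.3, -0.1, -4.6]
grip_width: 0.0291
gripper_force: 59.6
```

```bash
python3 st.py
python3 - <<'E'
from h import *
s=manip.get_state();print(s['ft_torque'],s['grip_width'])
S=cam('scene');b=nets.silhouettes('level_grip',S)
for r in b[:2]:print(r['confidence'],np.round(r['box'],1))
for y in(-.12,.12): print([proj(S,[.553-.052*-y*1+dx,.029+y,z]).round(1) for dx in(0,) for z in (.07,.12)])
E
```

```text
[0.5529 0.029  0.0782] [-0.0002  0.7253  0.6885 -0.0002] [-0.3347 -0.0784 -3.8311] [ 0.4593  0.4081 -0.7086  1.7921  0.3017  1.0529 -0.4123]
[-0.00346142 -0.03086561  0.04150734] 0.029099706411319003
0.64 [277.4 175.9 371.4 229.9]
[array([279.2, 194. ]), array([277.7, 178.7])]
[array([365.2, 225.5]), array([366.8, 209.9])]
```

The wrist carries the level's 4 N with hardly any moment, and its outline sits where a level bar would be. Raising by a further 9.5 cm.

apply_moves --increments '[{"x":0,"y":0,"z":-0.8,"spin":0,"hand":-1},{"x":0,"y":0,"z":-2,"spin":0,"hand":-1},{"x":0,"y":0,"z":-3.5,"spin":0,"hand":-1},{"x":0,"y":0,"z":-5,"spin":0,"hand":-1},{"x":0,"y":0,"z":-6.5,"spin":0,"hand":-1},{"x":0,"y":0,"z":-8,"spin":0,"hand":-1},{"x":0,"y":0,"z":-9,"spin":0,"hand":-1},{"x":0,"y":0,"z":-9.5,"spin":0,"hand":-1},{"x":0,"y":0,"z":-9.5,"spin":0,"hand":-1},{"x":0,"y":0,"z":-9.5,"spin":0,"hand":-1}]'

```text
t: 21.35
ee_pos: [0.5527, 0.029, 0.1728]
ee_rot: [-0.0, 0.725, 0.688, -0.0]
contact_force: [-0.2, 0.5, -4.2]
grip_width: 0.0295
gripper_force: 59.6
```

apply_moves --increments '[{"x":0,"y":0,"z":0,"spin":0,"hand":-1},{"x":0,"y":0,"z":0,"spin":0,"hand":-1},{"x":0,"y":0,"z":0,"spin":0,"hand":-1}]'

```text
t: 21.65
ee_pos: [0.5529, 0.0291, 0.1729]
ee_rot: [-0.0, 0.725, 0.689, -0.0]
contact_force: [-0.4, 1.0, -3.3]
grip_width: 0.0292
gripper_force: 59.6
```

```bash
python3 st.py
python3 - <<'E'
from h import *
np.set_printoptions(precision=3,suppress=True)
S=cam('scene');T=cam('top');s=manip.get_state();print(s['ft_torque'],s['grip_width'],s['gripper_force'],s['dq'])
for r in nets.silhouettes('level_grip',S)[:1]:print(r['confidence'],np.round(r['box'],1))
zb=s['ee_pos'][2]-.0485+.04
for z in(zb,zb+.05): print([proj(S,[.553+.052*y+dx,.029+y,z]).round(1) for y in(-.12,.12) for dx in(-.015,.015)])
for th in('stylus_grip','tub','bin','driver'):
  print(th,[(round(r['confidence'],2),np.round(r['box'],0)) for r in nets.recognise(th,S)[:3]])
E
```

```text
[0.553  0.0291 0.1731] [-0.      0.7253  0.6885 -0.0001] [-0.2906 -0.0425 -4.0075] [ 0.4984  0.302  -0.7442  1.6974  0.2157  1.2265 -0.3486]
[ 0.018  0.045 -0.007] 0.029326451320040317 59.631286561489105 [-0.    -0.     0.002  0.001  0.002  0.001 -0.001]
0.64 [272.6 145.  375.9 201.7]
[array([279.3, 160.8]), array([273. , 167.5]), array([370.6, 190.9]), array([365.8, 198.9])]
[array([277.7, 143.4]), array([271.1, 149.9]), array([372.5, 172.9]), array([367.5, 180.9])]
stylus_grip [(0.8, array([468., 171., 492., 212.])), (0.61, array([442., 195., 458., 227.])), (0.58, array([478., 202., 493., 239.]))]
tub [(0.82, array([223., 145., 246., 180.]))]
bin [(0.91, array([152., 217., 212., 266.])), (0.49, array([223., 148., 245., 178.]))]
driver [(0.94, array([321., 276., 360., 351.]))]
```

The level is held flat and steady about 12 cm up; its outline matches the prediction and the bystanders haven't moved. Handing in.

```bash
python3 -c "
from station import order
print(order.finish_job())"
```

```text
the job is handed in; nothing more can be done
None
```

The job is handed in: I pressed the zero button fully down (17 N, judged from the force), put the stylus back upright in its stand, and the level is held steady and flat about 12 cm above its block; the judge returned no verdict.

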